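Fit the bike-hoist pulley on the flat of its shaft and hold it

TASK

The bike-hoist winch needs its pulley back on. With the fingers on the bare shaft, feel for the flat, and turn the flat to the front of the winch (the side away from the rope guide); then slip the grooved pulley down the shaft with its set-screw over the flat. Finish still gripping the pulley, screw to the front and rope groove level with the rope guide, held up by the fingers alone so that a mate can tighten the screw; leave everything else where it is.

Things in the scene. Friction and masses are not known exactly. Their poses are not given: they have to be found in the camera images.
- winch: Grey gearbox on a 130 x 110 x 10 mm steel plate, fixed; box 96 x 96 mm, top at 72 mm, round boss up to 80 mm. Origin on the shelf under the shaft's axis, z up. Its -x side is the front; the rope guide stands at its +x side. Position and yaw vary (yaw within 0.4 rad)
- shaft_top (a point): Centre of the top of the winch's upright steel shaft, 175 mm above the shelf. Shaft diameter 24 mm; D-shaped with one flat, 8 mm from the axis, from 105 to 171 mm height; the last 4 mm are a 15 mm wide nib. It turns stiffly by hand (0.15 N m), stays where left and turns with jaws that grip it. This point is fixed to the winch: axes are the winch's
- shaft_mid (a point): Point on the shaft axis at 155 mm height, axes as the winch. The flat's direction is not reported: it starts 0.7 to 1.6 rad anticlockwise (from above) from the front, i.e. from -x towards the winch's -y. Feel it (or see the D): jaws closed here read 24 mm, or 12 + 12 cos(0.84 - d) mm with a finger d < 0.84 rad from the flat's direction (20 mm on it; to 2 mm less if squeezed hard)
- guide_eye (a point): Middle of the slot in the rope guide, a steel fork 10 mm thick, 30 mm wide, top at 126 mm; this point is 115 mm above the shelf and 53 mm behind (+x of) the shaft axis; axes as the winch
- pulley: Loose aluminium pulley, 0.20 to 0.33 kg, standing hub up left or right of the winch (places with the spacer may be swapped). Disc diameter 70 mm from 0 to 16 mm, hub diameter 44 mm from 16 to 40 mm height, bore 29 mm right through. Origin at the centre of its underside, z up. Set-screw on its -x side: grip the hub across y. Yaw within 1 rad
- pulley_groove (a point): Point on the pulley's axis at the height of its rope groove, 8 mm above its underside
- screw (a point): Outer end of the dark set-screw, 30.5 mm from the pulley's axis on its -x side, 28 mm above its underside. It is 9 mm thick and sticks 8.5 mm out of the hub; its 6 mm wide tip reaches inside the bore to 9.5 mm from the axis, so the pulley goes down over the D only with the screw facing the flat within 0.3 rad (0.5 at most)
- spacer: Bystander: plain flanged aluminium spacer, no groove and no screw; flange diameter 60 mm, neck 42 mm, 30 mm tall. Origin under its centre
- lever_a: Bystander: red plastic tyre lever lying flat, 140 x 20 x 6 mm, origin at its underside
- lever_b: Bystander: the second tyre lever, same size
- spanner: Bystander: chrome headset spanner lying flat, about 200 x 60 x 6 mm
- canister: Bystander: green plastic canister with black twist cap, diameter 72 mm, 152 mm tall, origin under its centre
- pump: Bystander: aluminium frame pump lying down, 225 mm long, 32 mm thick
Things that resemble listed ones, but are neither listed nor needed, are in the scene too. Leave any pink look-alike of the winch alone.

How it is judged:
By the outcome, as a careful person would: the job done as asked, in the order asked, and still so for the second after the job is handed in, while the arm keeps its last pose, push and grip.
It also fails if it takes over 61 s, if anything falls off the work surface, if the arm or the gripper's body presses on something with over 40 N, if the wrist force passes 120 N, or if a joint passes its speed limit or range.

ROBOT

A 6-joint arm with a two-finger parallel gripper is mounted at the origin on the work surface. World frame = base frame: x ahead of the robot, y to its left, z up, the work surface at z = 0. Lengths are in m, angles in rad, forces in N, time in s.
With the tool pointing down it reaches from about 0.4 to 0.825 m from the base axis. Payload 7 kg.
Tool frame: the origin (TCP) lies on the centre line of the jaws, within the pads' length; the fingertips stand 25 mm ahead of it and the grasp point (between the pads) lies 6 mm ahead of it; z points along the fingers, y is the line along which they close (so a half turn about z gives the same grasp; the last joint's range is limited). The gripper opens to 88 mm and grips with 3 to 60 N. Pads are 19 mm wide; open, the fingers measure 130 mm over their backs; the gripper's body (78 mm by 193 mm) begins 47 mm behind the grasp point.
Start: joints at [0.288, 0.359, 0.012, 0, -1.224, -0.288], TCP at [0.675, -0, 0.252] pointing down, gripper open.
Joint ranges: [-3.07, 3.07], [-1.43, 2.12], [-1.02, 1.25], [-3.03, 1.67], [-3.05, -0], [-3.03, 3.03]. Speed limits (rad/s): [2.39, 2.39, 3.01, 3.14, 3.14, 3.14].

INTERFACE

Orientations are given as [roll, pitch, yaw] about the fixed x, y, z axes, in that order (R = Rz(yaw) Ry(pitch) Rx(roll)).
In Python, from station import readout, vision, arm gives the robot as it stands. The module is installed in compiled form; this text tells all that it offers.
- The arm moves only by the tool carry_out, never from a script. Its argument "commands" is a list of rows, each an object with "dp": the shift along the tool's x, y, z in m, a list of three; "rotation": the turn, a rotation vector about the tool's x, y, z in degrees, a list of three. In form: [{"dp": [dx, dy, dz], "rotation": [wx, wy, wz]}, ...]. A call has 1 to 8 rows; each row shifts and turns the commanded pose from where the row before left it, along the tool's axes as they then stand; what a row does not reach is not made up. A row lasts 1/8 s, in which the tool goes at most 62.5 mm and 10.7 degrees, less where a joint would pass 70% of its speed; a pose out of reach is approached as far as the arm can. A call with a gripper value outside its range is refused whole. "grip" is the finger opening in m, from 0 to 0.0876, set as the call begins (left out, the last holds). The fingers move at their own pace and stop on an object; "force" is the grip in N (left out, the last holds). Time passes only in rows, so rows that do not move let the fingers close. It gives the time, the measured TCP pose, the force, the opening and the grip force at its end, in the units of the state.
- readout.get_state(): the state, without advancing time (a new reading comes with each control period).
- vision.grab_frame(name): name is "scene" or "side" or "wrist"; returns (picture, depth): 400x640x3 uint8, red, green, blue; 400x640 float32, m along the optical axis (not along the pixel's ray), 0 where there is no reading.
- vision.calibration(name): a dict with "fovy" (degrees; the focal length in pixels is half the picture's height over the tangent of half this angle, whatever the lens; pixels are square), "cx", "cy" (the principal point, pixels), "dist" ([k1, k2, p1, p2, k3] as OpenCV has them; the pictures are not rectified), "origin" and "attitude" of the camera in the world; the wrist camera has in their place "mount" (4x4, takes a point from camera to tool coordinates, whose origin is the TCP and whose axes are the flange's). Camera axes: x right, y down, z forward; pixel columns grow to the right and rows downward; lengths in m; the calibration is good to about 2 mm. A picture is of the moment at which its call begins: read the wrist's pose just before it. calibration takes no time and is no camera call.
- arm.job_done(): hands the job in; it is judged then, once.
Trained networks look in the newest picture that a camera, given by its name, has taken for a name from the list of things; names that differ only in an ending like _2 or _b are one class to them, and where a whole thing is asked for, a point or a joint stands for the part that bears it (a point fixed in the world has none). Each returns a list of dicts, best first, with "score" (0 to 1); they miss things now and then, are a little off and sometimes report something else, mostly with a low value. They report only what shows in the picture. A call takes as long as a camera call. They do not tell look-alikes from the thing itself.
- vision.trace(label, camera): "pixels" (400x640 bool, what is visible of it) and "position" ([row, column] in pixels, amid what is visible of it).
The state is a dict: "t": time; "q": joint angles; "qd": joint speeds; "joint_efforts": joint torques, N m; "eef_pos": TCP position; "ee_rot": TCP orientation; "force": force on the tool from outside, world axes, zero at the start; "moment": the same for the moment, N m; "width": finger opening in m; "gripper_force": force on a finger pad.
Only numpy, scipy, OpenCV 4.12 (cv2) and the standard library are available. Lean on these libraries where they do the work, as an engineer would, in place of code of your own. Each camera call takes 0.05 s, during which the arm holds its last target. There are 200 camera calls.

## Working session

There is one attempt and no reset: what is moved stays moved. The work goes in short steps, Python scripts to look and compute and a tool call to move; the robot and the scene stay as the last step left them, time stands still between calls to the robot, and variables do not carry over. Pictures are saved under pics/ and viewed, at most 10 in all, crops included, and the job is handed in when it is done.

Besides the shell and the picture viewer there is one more tool, called after "Request:" as name([rows], argument=value, ...), one row to a line, values as JSON. carry_out: Moves the arm, as the interface text tells. Its arguments: {"type":"object","properties":{"commands":{"type":"array"},"grip":{"type":"number"},"force":{"type":"number"}},"required":["commands"]}

```bash
mkdir -p pics; cat > h.py <<'E'
import numpy as np, cv2, json
from station import readout, vision, arm
from scipy.spatial.transform import Rotation as R
def cam(n):
    c=vision.calibration(n); f=200/np.tan(np.radians(c['fovy'])/2)
    return np.array([[f,0,c['cx']],[0,f,c['cy']],[0,0,1]]),np.array(c['dist'],float),c
def pose(n,s=None):
    K,d,c=cam(n)
    if n=='wrist':
        s=s or readout.get_state(); M=np.array(c['mount'])
        Rt=R.from_euler('xyz',s['ee_rot']).as_matrix()
        return Rt@M[:3,:3], Rt@M[:3,3]+np.array(s['eef_pos'])
    a=np.array(c['attitude'],float)
    Rm=a if a.shape==(3,3) else (R.from_euler('xyz',a).as_matrix() if a.size==3 else R.from_quat(a).as_matrix())
    return Rm,np.array(c['origin'],float)
def grab(n,name=None):
    s=readout.get_state(); p,d=vision.grab_frame(n); P=pose(n,s)
    if name: cv2.imwrite('pics/'+name,p[:,:,::-1])
    return p,d,P
def cloud(n,d,P):
    K,D,c=cam(n); v,u=np.mgrid[0:400,0:640]
    uv=np.stack([u,v],-1).reshape(-1,1,2).astype(np.float64)
    xy=cv2.undistortPoints(uv,K,D).reshape(400,640,2)
    pc=np.dstack([xy,np.ones((400,640))])*d[...,None]
    return pc@P[0].T+P[1]
def project(n,X,P):
    K,D,c=cam(n); r=(np.atleast_2d(X)-P[1])@P[0]
    return cv2.projectPoints(r,np.zeros(3),np.zeros(3),K,D)[0].reshape(-1,2)
E
python3 - <<'E'
from h import *
s=readout.get_state(); print(s)
for n in ['scene','side','wrist']:
    print(n,vision.calibration(n)); p,d,P=grab(n,n+'0.png')
    np.savez('pics/%s0.npz'%n,p=p,d=d,R=P[0],t=P[1])
a=[cv2.imread('pics/%s0.png'%n) for n in ['scene','side']]
cv2.imwrite('pics/both.png',cv2.resize(np.vstack(a),(480,600)))
E
```

```text
{'t': 0.0, 'q': array([ 2.88147918e-01,  3.59390452e-01,  1.10766331e-02, -3.77643971e-04,
       -1.22406654e+00, -2.88059915e-01]), 'qd': array([ 3.64262611e-04,  8.86880983e-04, -1.63002320e-04,  8.21200792e-05,
        3.12812163e-04,  5.70034490e-04]), 'joint_efforts': array([-8.00930356e-04, -5.82726967e+01,  2.93058443e+01,  6.99745238e+00,
        6.93249181e-03, -2.06530804e-04]), 'eef_pos': array([6.74566336e-01, 2.25643493e-05, 2.50623110e-01]), 'ee_rot': array([ 3.13997302e+00, -1.09677606e-04, -1.57083685e+00]), 'force': array([ 0.58009992, -0.2432709 ,  0.06374818]), 'moment': array([0.0447545 , 0.00903107, 0.02672603]), 'gripper_force': 0.0, 'width': 0.08749650277623121}
scene {'fovy': 57.74962057421377, 'cx': 321.8569140936821, 'cy': 202.75597891929084, 'dist': array([-0.05973629,  0.        ,  0.        ,  0.        ,  0.        ]), 'origin': array([1.07578736, 0.21682372, 1.00323179]), 'attitude': array([-2.50960382,  0.01643745,  1.94652239])}
side {'fovy': 45.03349539623061, 'cx': 325.7416936849382, 'cy': 198.95945317704488, 'dist': array([0.0458849, 0.       , 0.       , 0.       , 0.       ]), 'origin': array([0.26158063, 0.87238724, 0.9935764 ]), 'attitude': array([-2.34119088, -0.00965697, -2.88951361])}
wrist {'fovy': 64.77906721352376, 'cx': 319.27522824130796, 'cy': 198.84686363556006, 'dist': array([-0.02307569,  0.        ,  0.        ,  0.        ,  0.        ]), 'mount': array([[-2.45788595e-04, -9.51021047e-01, -3.09126039e-01,
         8.41659742e-02],
       [ 9.99999739e-01, -4.43976783e-04,  5.70779268e-04,
         9.65621443e-04],
       [-6.80067882e-04, -3.09125818e-01,  9.51020907e-01,
        -1.32859096e-01],
       [ 0.00000000e+00,  0.00000000e+00,  0.00000000e+00,
         1.00000000e+00]])}
```

View pics/scene0.png

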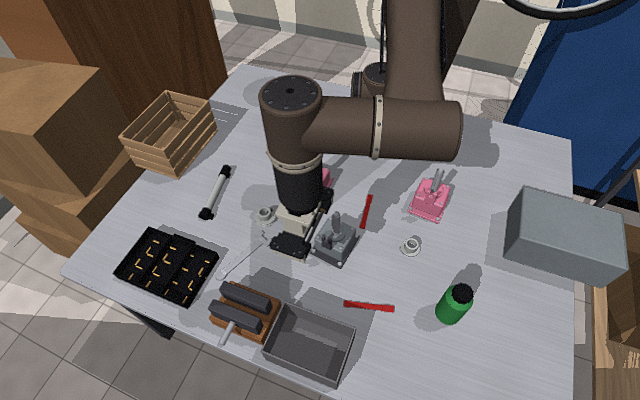

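View pics/side0.png

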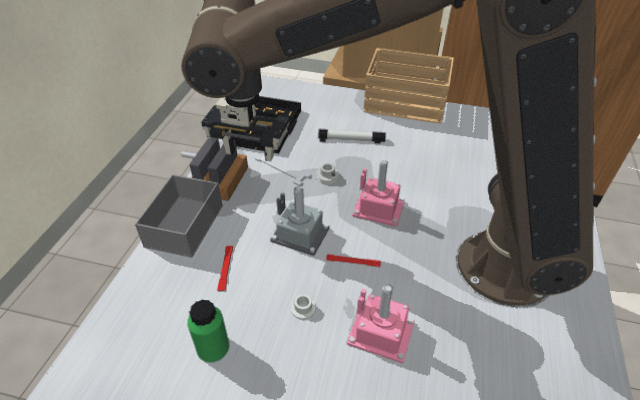

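Scene view: grey winch at (335,240); two pink look-alikes at (430,195) and (322,180). Pulley or spacer candidates: scene (265,213) = side (328,172), and scene (411,246) = side (303,305). I'll enlarge crops of both and measure.

```bash
python3 - <<'E'
from h import *
L={}
for n in ['scene','side']:
    z=np.load(f'pics/{n}0.npz'); L[n]=(z['p'],z['d'],(z['R'],z['t']))
def cr(n,c,r,w=40):
    p=L[n][0][r-w:r+w,c-w:c+w,::-1]; return cv2.resize(p,(390,290),interpolation=cv2.INTER_CUBIC)
cv2.imwrite('pics/crop1.png',np.vstack([np.hstack([cr('side',328,172,25),cr('side',303,305,25)]),np.hstack([cr('scene',411,246,25),cr('side',300,225,50)])]))
for n in ['scene','side']:
    p,d,P=L[n]; C=cloud(n,d,P)
    vision.grab_frame(n)
    for lab in ['winch','shaft_top','pulley','spacer','screw','guide_eye']:
        for r in vision.trace(lab,n)[:3]:
            m=r['pixels']&(d>0); 
            if m.sum()<3: print(n,lab,round(r['score'],2),r['position']);continue
            X=C[m]; print(n,lab,round(r['score'],2),np.round(r['position']),m.sum(),'med',np.round(np.median(X,0),3),'lo',np.round(np.percentile(X,3,0),3),'hi',np.round(np.percentile(X,97,0),3))
E
```

```text
scene winch 0.84 [242. 337.] 1612 med [0.563 0.038 0.072] lo [ 0.499 -0.019  0.007] hi [0.602 0.083 0.169]
scene winch 0.74 [201. 431.] 1406 med [0.311 0.27  0.071] lo [0.22  0.22  0.003] hi [0.337 0.32  0.162]
scene winch 0.42 [178. 325.] 139 med [ 0.324 -0.079  0.054] lo [ 0.292 -0.096  0.009] hi [ 0.355 -0.07   0.076]
scene shaft_top 0.97 [240. 334.] 1557 med [0.564 0.038 0.072] lo [ 0.501 -0.018  0.009] hi [0.601 0.082 0.168]
scene shaft_top 0.76 [200. 430.] 1357 med [0.314 0.27  0.072] lo [0.234 0.221 0.008] hi [0.337 0.32  0.163]
scene shaft_top 0.51 [177. 328.] 135 med [ 0.324 -0.079  0.058] lo [ 0.295 -0.096  0.009] hi [ 0.356 -0.071  0.076]
scene pulley 0.52 [217. 267.] 319 med [ 0.534 -0.214  0.019] lo [ 0.504 -0.244  0.004] hi [ 0.558 -0.191  0.044]
scene pulley 0.22 [242. 335.] 1596 med [0.563 0.038 0.072] lo [ 0.499 -0.02   0.008] hi [0.601 0.083 0.169]
scene spacer 0.78 [250. 407.] 277 med [0.473 0.255 0.012] lo [0.447 0.229 0.001] hi [0.492 0.28  0.032]
scene spacer 0.2 [307. 370.] 345 med [0.692 0.198 0.006] lo [ 0.668  0.126 -0.001] hi [0.712 0.255 0.009]
scene guide
[... 722 characters left out ...]
0.163  0.004] hi [ 0.41  -0.071  0.16 ]
side pulley 0.83 [174. 328.] 365 med [ 0.526 -0.205  0.018] lo [ 0.498 -0.238  0.001] hi [ 0.556 -0.188  0.041]
side spacer 0.71 [304. 305.] 465 med [0.465 0.263 0.009] lo [ 0.44   0.238 -0.001] hi [0.492 0.282 0.03 ]
side screw 0.63 [174. 328.] 387 med [ 0.526 -0.206  0.017] lo [ 0.497 -0.243  0.001] hi [ 0.558 -0.188  0.041]
side guide_eye 0.81 [227. 298.] 2326 med [0.535 0.052 0.068] lo [ 0.481 -0.006  0.003] hi [0.601 0.087 0.151]
side guide_eye 0.8 [201. 378.] 1988 med [ 0.35  -0.098  0.067] lo [ 0.293 -0.163  0.003] hi [ 0.409 -0.07   0.156]
side guide_eye 0.76 [323. 384.] 3293 med [0.276 0.293 0.069] lo [0.216 0.234 0.006] hi [0.336 0.326 0.162]
```

View pics/crop1.png

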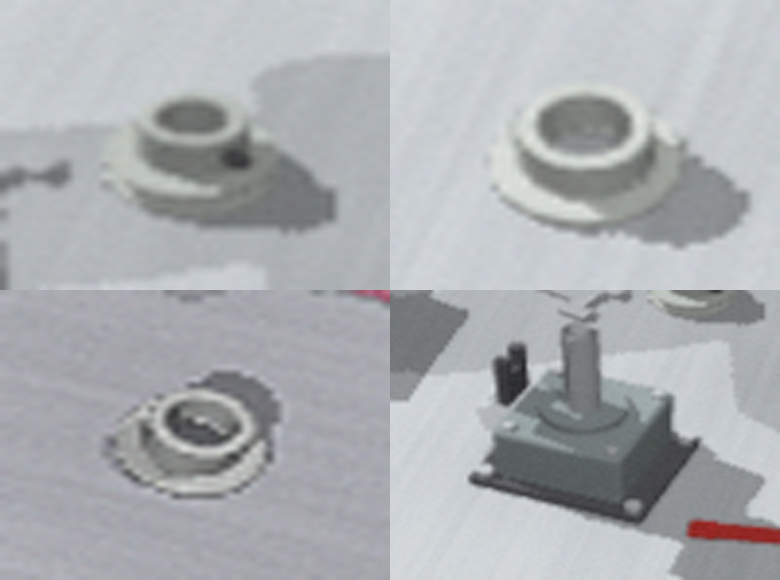

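Crop: top-left (side (328,172)) has the thick hub, a grooved disc and the dark screw, so it is the pulley, near (0.53,-0.215). The other (0.47,0.26) has no screw and is 30 mm tall, so it is the spacer. The grey winch has its guide on world +x. Next I fit the winch.

```bash
cat >> h.py <<'E'
def circ(X,r):
    from scipy.optimize import least_squares
    return least_squares(lambda c:np.hypot(*(X[:,:2]-c).T)-r,X[:,:2].mean(0),loss='soft_l1',f_scale=0.001)
def wincheval(C,d,c0,verbose=1):
    ok=(d>0)&(np.hypot(C[...,0]-c0[0],C[...,1]-c0[1])<0.1); X=C[ok]
    top=X[abs(X[:,2]-0.072)<0.004]
    rect=cv2.minAreaRect((top[:,:2]*1000).astype(np.float32))
    sh=X[(X[:,2]>0.085)&(X[:,2]<0.168)&(np.hypot(X[:,0]-c0[0],X[:,1]-c0[1])<0.03)]
    st=X[(X[:,2]>0.168)&(np.hypot(X[:,0]-c0[0],X[:,1]-c0[1])<0.03)]
    gd=X[(X[:,2]>0.085)&(X[:,2]<0.135)&(np.hypot(X[:,0]-c0[0],X[:,1]-c0[1])>0.04)]
    print('toprect',rect,len(top)); 
    if len(sh)>10: print('shaft circ',circ(sh,0.012).x,len(sh))
    if len(st): print('shaft top',st.mean(0),st[:,2].max(),len(st))
    if len(gd): print('guide',gd.mean(0),gd.min(0),gd.max(0),len(gd))
    return X,sh,gd
E
python3 - <<'E'
from h import *
for n in ['scene','side']:
    z=np.load(f'pics/{n}0.npz'); d=z['d']; C=cloud(n,d,(z['R'],z['t']))
    print(n); wincheval(C,d,(0.54,0.035))
    m=(d>0)&(np.hypot(C[...,0]-.53,C[...,1]+.215)<0.05)&(C[...,2]>0.037)&(C[...,2]<.05)
    X=C[m]; print('hubtop',X.mean(0),circ(X,0.0185).x,len(X))
E
```

```text
scene
toprect ((544.3984985351562, 29.73604965209961), (95.23678588867188, 105.554443359375), 81.41864013671875) 425
shaft circ [0.53832009 0.0298048 ] 136
shaft top [0.54050611 0.03143394 0.17347252] 0.1796116339686873 52
guide [0.59337271 0.02309819 0.10909429] [0.58436938 0.00740476 0.08543546] [0.59812592 0.03795867 0.13046749] 101
hubtop [ 0.52793405 -0.22108622  0.0410752 ] [ 0.52691787 -0.22156033] 78
side
toprect ((546.072265625, 32.080116271972656), (96.18023681640625, 107.06614685058594), 81.86128234863281) 560
shaft circ [0.54189179 0.03063677] 215
shaft top [0.54131043 0.03452387 0.171832  ] 0.17983933144718678 53
guide [0.59287048 0.02683958 0.10920986] [0.58711866 0.00766552 0.08535955] [0.60208735 0.04172024 0.12801006] 117
hubtop [ 0.52803749 -0.21962397  0.03981818] [ 0.52854683 -0.21823052] 69
```

Request:
carry_out([
  {"dp": [-0.011, 0.045, 0], "rotation": [0, 0, 0]},
  {"dp": [-0.01, 0.045, 0], "rotation": [0, 0, 0]},
  {"dp": [-0.01, 0.044, 0], "rotation": [0, 0, 0]},
  {"dp": [0, 0, 0], "rotation": [0, 0, -10]},
  {"dp": [0, 0, 0], "rotation": [0, 0, -10]},
  {"dp": [0, 0, 0], "rotation": [0, 0, -10]},
  {"dp": [0, 0, 0], "rotation": [0, 0, -10]},
  {"dp": [0, 0, 0], "rotation": [0, 0, -10]},
], grip=0.06)

```text
t: 1.85
eef_pos: [0.541, 0.031, 0.2517]
ee_rot: [-3.141, -0.0, -0.692]
force: [0.0, 0.4, -0.9]
width: 0.0599
gripper_force: 0.0
```

Request:
carry_out([
  {"dp": [0, 0, 0], "rotation": [0, 0, -8]},
  {"dp": [0, 0, 0], "rotation": [0, 0, 0]},
  {"dp": [0, 0, 0], "rotation": [0, 0, 0]},
])

```text
t: 2.22
eef_pos: [0.541, 0.031, 0.2516]
ee_rot: [-3.141, -0.0, -0.562]
force: [0.3, -0.8, 0.4]
width: 0.0599
gripper_force: 0.0
```

```bash
python3 - <<'E'
from h import *
p,d,P=grab('wrist','w1.png'); C=cloud('wrist',d,P)
np.savez('pics/w1.npz',p=p,d=d,R=P[0],t=P[1])
X,sh,gd=wincheval(C,d,(0.5405,0.031))
for lo,hi in [(.165,.1725),(.173,.18)]:
    m=(d>0)&(C[...,2]>lo)&(C[...,2]<hi)&(np.hypot(C[...,0]-.54,C[...,1]-.031)<.03); Y=C[m]
    if len(Y): print(lo,len(Y),Y.mean(0),Y.min(0),Y.max(0))
print(project('wrist',[[.5405,.031,.175]],P))
E
```

```text
toprect ((544.7384033203125, 29.427467346191406), (94.57074737548828, 104.44695281982422), 81.9391098022461) 4587
shaft circ [0.53917611 0.0312599 ] 704
shaft top [0.55994665 0.01915125 0.3148971 ] 0.3381645858094994 10552
guide [0.59226313 0.0224225  0.11564095] [0.58469694 0.00756007 0.08514853] [0.59837663 0.03820079 0.12762174] 550
0.165 481 [0.54114179 0.03137725 0.17030393] [0.52700803 0.02025445 0.16505304] [0.5511293  0.04247832 0.17241242]
0.173 266 [0.53967485 0.03018455 0.17469626] [0.53248294 0.02317135 0.17303935] [0.54627474 0.03712818 0.17717208]
[[318.98281443 219.58974864]]
```

View pics/w1.png

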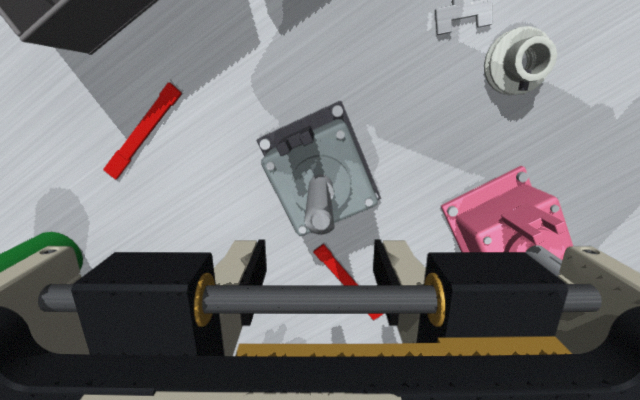

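The wrist view shows the grey winch's shaft end at (318,215) and the guide at (295,140). The pulley, at (522,60), has its screw at about (523,86). I move down onto the shaft and feel.

Request:
carry_out([
  {"dp": [-0.001, 0.001, 0.03], "rotation": [0, 0, 0]},
  {"dp": [0, 0, 0.03], "rotation": [0, 0, 0]},
  {"dp": [0, 0, 0.03], "rotation": [0, 0, 0]},
  {"dp": [0, 0, 0], "rotation": [0, 0, 0]},
])

```text
t: 2.78
eef_pos: [0.5382, 0.0302, 0.1597]
ee_rot: [3.138, 0.003, -0.56]
force: [0.8, 1.5, -1.0]
width: 0.0599
gripper_force: 0.0
```

Request:
carry_out([
  {"dp": [0, 0, 0], "rotation": [0, 0, 0]},
  {"dp": [0, 0, 0], "rotation": [0, 0, 0]},
  {"dp": [0, 0, 0], "rotation": [0, 0, 0]},
  {"dp": [0, 0, 0], "rotation": [0, 0, 0]},
  {"dp": [0, 0, 0], "rotation": [0, 0, 0]},
  {"dp": [0, 0, 0], "rotation": [0, 0, 0]},
], grip=0.0, force=5)

```text
t: 3.52
eef_pos: [0.5401, 0.0312, 0.162]
ee_rot: [-3.14, -0.001, -0.558]
force: [0.4, 4.0, 2.8]
width: 0.0225
gripper_force: 5.0
```

Width 22.5 mm gives d≈0.33 rad, and the depth rim hints that the flat lies further anticlockwise. I'll open, turn 19° that way and feel again.

Request:
carry_out([
  {"dp": [0, 0, 0], "rotation": [0, 0, 0]},
  {"dp": [0, 0, 0], "rotation": [0, 0, -9.5]},
  {"dp": [0, 0, 0], "rotation": [0, 0, -9.5]},
  {"dp": [0, 0, 0], "rotation": [0, 0, 0]},
  {"dp": [0, 0, 0], "rotation": [0, 0, 0]},
], grip=0.045)

```text
t: 4.15
eef_pos: [0.5394, 0.0304, 0.1614]
ee_rot: [3.141, 0.0, -0.231]
force: [0.3, -0.3, 0.1]
width: 0.0449
gripper_force: 0.0
```

Request:
carry_out([
  {"dp": [0, 0, 0], "rotation": [0, 0, 0]},
  {"dp": [0, 0, 0], "rotation": [0, 0, 0]},
  {"dp": [0, 0, 0], "rotation": [0, 0, 0]},
  {"dp": [0, 0, 0], "rotation": [0, 0, 0]},
  {"dp": [0, 0, 0], "rotation": [0, 0, 0]},
], grip=0.0, force=5)

```text
t: 4.78
eef_pos: [0.54, 0.0321, 0.1616]
ee_rot: [-3.139, -0.001, -0.227]
force: [-0.4, 5.9, -0.2]
width: 0.0203
gripper_force: 5.0
```

20.3 mm: on the flat (tool y at ≈257°, front at ≈172°). Grip hard and turn it 85° clockwise.

Request:
carry_out([
  {"dp": [0, 0, 0], "rotation": [0, 0, 0]},
  {"dp": [0, 0, 0], "rotation": [0, 0, 0]},
  {"dp": [0, 0, 0], "rotation": [0, 0, 5]},
  {"dp": [0, 0, 0], "rotation": [0, 0, 8]},
  {"dp": [0, 0, 0], "rotation": [0, 0, 8]},
  {"dp": [0, 0, 0], "rotation": [0, 0, 8]},
  {"dp": [0, 0, 0], "rotation": [0, 0, 8]},
  {"dp": [0, 0, 0], "rotation": [0, 0, 8]},
], force=45)

```text
t: 5.78
eef_pos: [0.5411, 0.0318, 0.1616]
ee_rot: [-3.138, -0.0, -1.017]
force: [6.3, 3.1, -5.9]
width: 0.0196
gripper_force: 44.4
```

Request:
carry_out([
  {"dp": [0, 0, 0], "rotation": [0, 0, 8]},
  {"dp": [0, 0, 0], "rotation": [0, 0, 8]},
  {"dp": [0, 0, 0], "rotation": [0, 0, 8]},
  {"dp": [0, 0, 0], "rotation": [0, 0, 8]},
  {"dp": [0, 0, 0], "rotation": [0, 0, 8]},
  {"dp": [0, 0, 0], "rotation": [0, 0, 0]},
  {"dp": [0, 0, 0], "rotation": [0, 0, 0]},
])

```text
t: 6.65
eef_pos: [0.5415, 0.0309, 0.1616]
ee_rot: [-3.138, 0.001, -1.711]
force: [8.7, -1.6, -7.5]
width: 0.0195
gripper_force: 44.7
```

Request:
carry_out([
  {"dp": [0, 0, 0], "rotation": [0, 0, 0]},
  {"dp": [0, 0, 0], "rotation": [0, 0, 0]},
  {"dp": [0, 0, -0.03], "rotation": [0, 0, 0]},
  {"dp": [0, 0, -0.04], "rotation": [0, 0, 0]},
  {"dp": [0, 0, -0.04], "rotation": [0, 0, 0]},
  {"dp": [0, 0, 0], "rotation": [0, 0, 0]},
  {"dp": [0, 0, 0], "rotation": [0, 0, 0]},
], grip=0.06)

```text
t: 7.52
eef_pos: [0.5391, 0.0307, 0.2713]
ee_rot: [3.141, 0.0, -1.711]
force: [-0.4, 0.3, -0.6]
width: 0.0603
gripper_force: 0.0
```

```bash
python3 - <<'E'
from h import *
p,d,P=grab('wrist','w2.png'); C=cloud('wrist',d,P)
np.savez('pics/w2.npz',p=p,d=d,R=P[0],t=P[1])
m=(d>0)&(C[...,2]>.165)&(C[...,2]<.1795)&(np.hypot(C[...,0]-.54,C[...,1]-.031)<.03); Y=C[m]
print(len(Y),Y.min(0),Y.max(0)); ax=np.array([.5395,.0305])
v=Y[:,:2]-ax
for a in range(0,360,20):
    print(a,round(1000*np.percentile(v@[np.cos(np.radians(a)),np.sin(np.radians(a))],98),1),end='; ')
# pulley
m=(d>0)&(np.hypot(C[...,0]-.528,C[...,1]+.22)<.045)&(C[...,2]>.037)&(C[...,2]<.046); Y=C[m]
print('\nhub',len(Y),Y.mean(0) if len(Y) else '')
u=project('wrist',[[.528,-.22,.04],[.5395,.0305,.175]],P);print(u)
gray=p.astype(int).sum(2)
x0,y0=u[0].astype(int)
def cr(x,y,w): 
    x=np.clip(x,w,639-w);y=np.clip(y,w,399-w);return cv2.resize(p[y-w:y+w,x-w:x+w,::-1],(390,390),interpolation=cv2.INTER_CUBIC)
cv2.imwrite('pics/crop2.png',np.hstack([cr(x0,y0,45),cr(*u[1].astype(int),45)]))
E
```

```text
657 [0.52914858 0.0184457  0.16500345] [0.5504123  0.04231635 0.17690677]
0 9.9; 20 9.9; 40 10.1; 60 10.2; 80 10.4; 100 10.7; 120 10.6; 140 9.8; 160 8.5; 180 9.1; 200 11.0; 220 12.1; 240 12.1; 260 11.7; 280 11.5; 300 11.1; 320 10.6; 340 10.1; 
hub 0 
[[292.75901544 -83.98024541]
 [317.24714955 210.74485177]]
```

View pics/crop2.png

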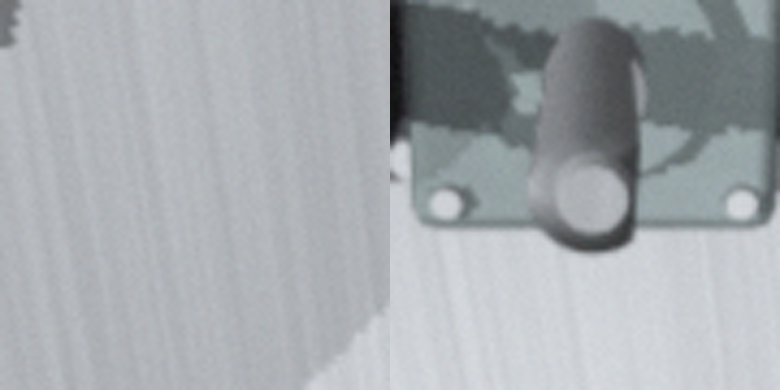

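Flat is on the image right, facing the front (support minimum at 160–180°), so the turn held. Now I go over the pulley.

Request:
carry_out([
  {"dp": [0.05, -0.005, 0], "rotation": [0, 0, 0]},
  {"dp": [0.05, -0.005, 0], "rotation": [0, 0, 0]},
  {"dp": [0.05, -0.005, 0], "rotation": [0, 0, 0]},
  {"dp": [0.05, -0.005, 0], "rotation": [0, 0, 0]},
  {"dp": [0.05, -0.004, 0], "rotation": [0, 0, 0]},
  {"dp": [0, 0, 0], "rotation": [0, 0, -10]},
  {"dp": [0, 0, 0], "rotation": [0, 0, -10]},
  {"dp": [0, 0, 0], "rotation": [0, 0, -10]},
])

```text
t: 8.57
eef_pos: [0.5279, -0.2205, 0.27]
ee_rot: [3.139, 0.001, -1.182]
force: [-0.7, 0.3, -0.2]
width: 0.0599
gripper_force: 0.0
```

Request:
carry_out([
  {"dp": [0, 0, 0], "rotation": [0, 0, -10]},
  {"dp": [0, 0, 0], "rotation": [0, 0, -10]},
  {"dp": [0, 0, 0], "rotation": [0, 0, -10]},
  {"dp": [0, 0, 0.03], "rotation": [0, 0, -4]},
  {"dp": [0, 0, 0.02], "rotation": [0, 0, 0]},
  {"dp": [0, 0, 0], "rotation": [0, 0, 0]},
  {"dp": [0, 0, 0], "rotation": [0, 0, 0]},
])

```text
t: 9.45
eef_pos: [0.5288, -0.2204, 0.2218]
ee_rot: [3.141, 0.0, -0.593]
force: [-0.1, 0.8, 0.5]
width: 0.0598
gripper_force: 0.0
```

```bash
python3 - <<'E'
from h import *
p,d,P=grab('wrist','w3.png'); C=cloud('wrist',d,P)
np.savez('pics/w3.npz',p=p,d=d,R=P[0],t=P[1])
r=np.hypot(C[...,0]-.528,C[...,1]+.22)
X=C[(d>0)&(r<.05)]
h=X[(X[:,2]>.036)&(X[:,2]<.046)]; dsk=X[(X[:,2]>.012)&(X[:,2]<.02)]
print('hub',len(h),h.mean(0),circ(h,.0185).x,(h.min(0)+h.max(0))/2,np.median(h[:,2]))
print('disc rect',cv2.minEnclosingCircle((dsk[:,:2]*1000).astype(np.float32)))
# dark screw pixels above the disc
g=p.astype(int).max(2); m=(d>0)&(r<.045)&(r>.02)&(g<70)&(C[...,2]>.02); Y=C[m]
print('dark',len(Y),Y.mean(0) if len(Y) else '',np.argwhere(m).mean(0))
for q in vision.trace('screw','wrist')[:2]: print('screw',q['score'],q['position'],q['pixels'].sum())
u=project('wrist',[[.528,-.22,.04]],P)[0].astype(int); print(u); w=60
x,y=np.clip(u,w,[639-w,399-w])
cv2.imwrite('pics/crop3.png',cv2.resize(p[y-w:y+w,x-w:x+w,::-1],(500,500),interpolation=cv2.INTER_CUBIC)); print(x,y)
E
```

```text
hub 770 [ 0.52708421 -0.22213934  0.0393449 ] [ 0.52676915 -0.22195146] [ 0.52644013 -0.22159704  0.03899001] 0.03941013064205348
disc rect ((526.1414184570312, -221.73670959472656), 34.927459716796875)
dark 20696 [ 0.54678171 -0.23153193  0.28621836] [349.66428295 316.20023193]
screw 0.93 [169.5, 324.4] 2715
screw 0.36 [242.1, 139.3] 2330
[318 182]
318 182
```

View pics/crop3.png

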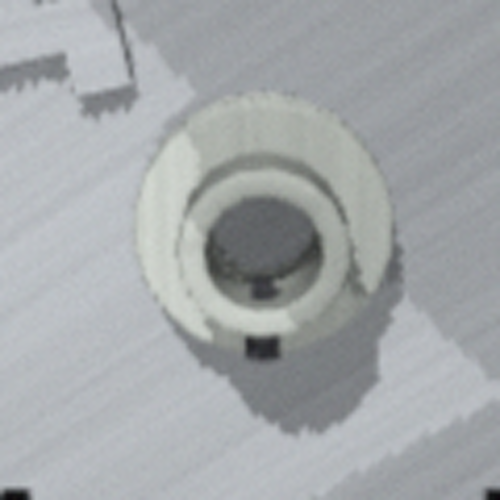

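Screw outer end at pixel (321,205.5), inner tip at about (321,191), hub centre (321,181.5). I fit its direction.

```bash
python3 - <<'E'
from h import *
z=np.load('pics/w3.npz'); P=(z['R'],z['t'])
for c in ([.5265,-.2218],[.5268,-.222]):
  for a in (140,144,146,148,152):
    v=np.array([np.cos(np.radians(a)),np.sin(np.radians(a))])
    X=[np.r_[np.array(c)+v*r,h] for r,h in ((.0305,.028),(.026,.028),(.0095,.028),(0,.04))]
    print(c,a,project('wrist',X,P).round(1).tolist())
g=z['p'].astype(int).max(2); ys,xs=np.where(g[195:215,305:338]<75); print(xs.mean()+305,ys.mean()+195,len(xs))
E
```

```text
[0.5265, -0.2218] 140 [[318.0, 206.2], [318.5, 202.3], [320.0, 187.9], [321.0, 182.3]]
[0.5265, -0.2218] 144 [[320.0, 206.3], [320.1, 202.4], [320.7, 187.9], [321.0, 182.3]]
[0.5265, -0.2218] 146 [[320.9, 206.3], [320.9, 202.5], [321.0, 187.9], [321.0, 182.3]]
[0.5265, -0.2218] 148 [[321.9, 206.3], [321.8, 202.4], [321.3, 187.9], [321.0, 182.3]]
[0.5265, -0.2218] 152 [[323.8, 206.2], [323.4, 202.3], [321.9, 187.9], [321.0, 182.3]]
[0.5268, -0.222] 140 [[318.0, 205.9], [318.5, 202.0], [320.0, 187.6], [321.0, 182.0]]
[0.5268, -0.222] 144 [[320.0, 206.0], [320.1, 202.1], [320.7, 187.6], [321.0, 182.0]]
[0.5268, -0.222] 146 [[320.9, 206.0], [320.9, 202.1], [321.0, 187.6], [321.0, 182.0]]
[0.5268, -0.222] 148 [[321.9, 206.0], [321.8, 202.1], [321.3, 187.6], [321.0, 182.0]]
[0.5268, -0.222] 152 [[323.8, 205.9], [323.4, 202.0], [321.9, 187.6], [321.0, 182.0]]
320.54285714285714 205.17142857142858 35
```

Request:
carry_out([
  {"dp": [-0.001, 0.0025, 0.03], "rotation": [0, 0, 0]},
  {"dp": [0, 0, 0.045], "rotation": [0, 0, 0]},
  {"dp": [0, 0, 0.045], "rotation": [0, 0, 0]},
  {"dp": [0, 0, 0.035], "rotation": [0, 0, 0]},
  {"dp": [0, 0, 0.015], "rotation": [0, 0, 0]},
  {"dp": [0, 0, 0.008], "rotation": [0, 0, 0]},
  {"dp": [0, 0, 0], "rotation": [0, 0, 0]},
  {"dp": [0, 0, 0], "rotation": [0, 0, 0]},
])

```text
t: 10.55
eef_pos: [0.5272, -0.2219, 0.0448]
ee_rot: [-3.141, -0.002, -0.593]
force: [0.3, 0.4, 1.0]
width: 0.0599
gripper_force: 0.0
```

Request:
carry_out([
  {"dp": [0, 0, 0], "rotation": [0, 0, 0]},
  {"dp": [0, 0, 0], "rotation": [0, 0, 0]},
  {"dp": [0, 0, 0], "rotation": [0, 0, 0]},
  {"dp": [0, 0, 0], "rotation": [0, 0, 0]},
  {"dp": [0, 0, 0], "rotation": [0, 0, 0]},
], grip=0.03, force=45)

```text
t: 11.18
eef_pos: [0.5267, -0.2217, 0.0441]
ee_rot: [-3.141, -0.001, -0.593]
force: [-0.6, 2.2, 6.2]
width: 0.0424
gripper_force: 45.0
```

Request:
carry_out([
  {"dp": [0, 0, -0.01], "rotation": [0, 0, 0]},
  {"dp": [0, 0, -0.03], "rotation": [0, 0, 0]},
  {"dp": [0, 0, -0.04], "rotation": [0, 0, 0]},
  {"dp": [0, 0, -0.04], "rotation": [0, 0, 0]},
  {"dp": [0, 0, -0.04], "rotation": [0, 0, 0]},
  {"dp": [0, 0, -0.035], "rotation": [0, 0, 0]},
  {"dp": [0, 0, 0], "rotation": [0, 0, 0]},
  {"dp": [0, 0, 0], "rotation": [0, 0, 0]},
])

```text
t: 12.18
eef_pos: [0.5255, -0.2215, 0.2378]
ee_rot: [3.142, 0.002, -0.594]
force: [0.1, -0.9, -3.0]
width: 0.0425
gripper_force: 45.0
```

```bash
python3 - <<'E'
from h import *
p,d,P=grab('wrist','w4.png'); s=readout.get_state(); print(s['eef_pos'],s['ee_rot'],s['force'],s['moment'],s['width'])
C=cloud('wrist',d,P); np.savez('pics/w4.npz',p=p,d=d,R=P[0],t=P[1])
Rt=R.from_euler('xyz',s['ee_rot']).as_matrix(); T=(C-s['eef_pos'])@Rt   # tool coords
m=(d>0)&(abs(T[...,0])<.045)&(abs(T[...,1])<.045)&(T[...,2]>-.02)&(T[...,2]<.06)
X=T[m]; h=X[(X[:,2]<.012)&(abs(X[:,1])<.019)]; print('hubtop tool',len(h),h.mean(0),np.median(h[:,2]),circ(h,.0185).x)
ds=X[(X[:,2]>.022)&(X[:,2]<.034)]; print('disc',len(ds),np.median(ds[:,2]),ds.min(0),ds.max(0))
# disc tilt
A=np.c_[h[:,:2],np.ones(len(h))]; print('hub plane',np.linalg.lstsq(A,h[:,2],rcond=None)[0])
cv2.imwrite('pics/crop4.png',cv2.resize(p[130:290,220:420,::-1],(750,600),interpolation=cv2.INTER_CUBIC))
E
```

```text
[ 0.52534588 -0.22149773  0.23723497] [ 3.14091822e+00  2.37350095e-03 -5.93735723e-01] [ 0.35566084  0.55561032 -3.15304105] [-0.07251708  0.08157404 -0.06700092] 0.042300376915683995
hubtop tool 2233 [ 0.01038454 -0.00011862  0.00526016] 0.004372173129524508 [0.00160849 0.00030632]
disc 3897 0.027939421963091984 [-0.02124936 -0.03321567  0.02200211] [0.03470113 0.03427808 0.03394804]
hub plane [-0.01168112  0.00081848  0.00538156]
```

View pics/crop4.png

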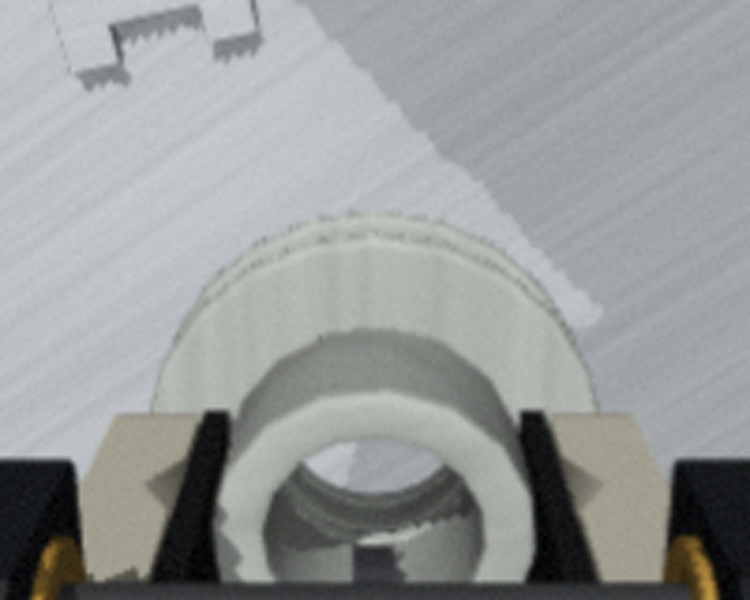

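Pulley is held level and centred, screw on the tool's -x, underside 44 mm ahead of the TCP. I carry it over the shaft.

Request:
carry_out([
  {"dp": [-0.014, -0.0238, 0], "rotation": [0, 0, 0]},
  {"dp": [-0.023, -0.0386, 0], "rotation": [0, 0, 0]},
  {"dp": [-0.023, -0.0386, 0], "rotation": [0, 0, 0]},
  {"dp": [-0.023, -0.0386, 0], "rotation": [0, 0, 0]},
  {"dp": [-0.023, -0.0386, 0], "rotation": [0, 0, 0]},
  {"dp": [-0.023, -0.0386, 0], "rotation": [0, 0, 0]},
  {"dp": [0, 0, 0], "rotation": [0, 0, -8.6]},
  {"dp": [0, 0, 0], "rotation": [0, 0, -8.6]},
])

```text
t: 13.22
eef_pos: [0.5398, 0.0308, 0.2368]
ee_rot: [3.14, 0.003, -0.287]
force: [0.6, -0.4, -2.4]
width: 0.0425
gripper_force: 45.0
```

Request:
carry_out([
  {"dp": [0, 0, 0], "rotation": [0, 0, -8.6]},
  {"dp": [0, 0, 0], "rotation": [0, 0, 0]},
  {"dp": [0, 0, 0], "rotation": [0, 0, 0]},
  {"dp": [0, 0, 0], "rotation": [0, 0, 0]},
])

```text
t: 13.72
eef_pos: [0.5405, 0.03, 0.2382]
ee_rot: [3.141, 0.001, -0.145]
force: [0.4, 0.2, -3.0]
width: 0.0424
gripper_force: 45.0
```

```bash
python3 - <<'E'
from h import *
s=readout.get_state(); print(s['t'],s['eef_pos'],s['ee_rot'],s['force'],s['moment'],s['width'])
Rt=R.from_euler('xyz',s['ee_rot']).as_matrix()
for n in ['scene','side']:
    p,d,P=grab(n,n+'5.png'); C=cloud(n,d,P); T=(C-s['eef_pos'])@Rt
    m=(d>0)&(np.hypot(T[...,0],T[...,1])<.045)&(T[...,2]>.026)&(T[...,2]<.044); X=T[m]
    print(n,'disc',len(X),circ(X,.035).x if len(X) else '')
    X=C[(d>0)&(np.hypot(C[...,0]-.5395,C[...,1]-.0305)<.025)&(C[...,2]>.09)&(C[...,2]<.16)]
    print('shaft',len(X),circ(X,.012).x if len(X) else '')
    np.savez(f'pics/{n}5.npz',p=p,d=d,R=P[0],t=P[1])
E
```

```text
13.725 [0.540499   0.02998752 0.2382456 ] [ 3.14131429e+00  5.33935069e-04 -1.45149856e-01] [ 0.38087568  0.19043104 -2.96217631] [-0.07894934  0.03932751 -0.00257667] 0.042367684137648715
scene disc 177 [-0.00520003  0.00012843]
shaft 111 [0.53820192 0.0298994 ]
side disc 232 [0.00602086 0.00172806]
shaft 180 [0.54400211 0.03056161]
```

Request:
carry_out([
  {"dp": [-0.0012, 0, 0.005], "rotation": [0, 0, 0]},
  {"dp": [0, 0, 0.006], "rotation": [0, 0, 0]},
  {"dp": [0, 0, 0.006], "rotation": [0, 0, 0]},
  {"dp": [0, 0, 0.006], "rotation": [0, 0, 0]},
  {"dp": [0, 0, 0.006], "rotation": [0, 0, 0]},
  {"dp": [0, 0, 0.006], "rotation": [0, 0, 0]},
  {"dp": [0, 0, 0], "rotation": [0, 0, 0]},
  {"dp": [0, 0, 0], "rotation": [0, 0, 0]},
])

```text
t: 14.82
eef_pos: [0.5395, 0.0303, 0.2036]
ee_rot: [3.142, -0.0, -0.143]
force: [-0.2, 0.8, -2.1]
width: 0.0422
gripper_force: 45.0
```

Request:
carry_out([
  {"dp": [0, 0, 0.004], "rotation": [0, 0, 0]},
  {"dp": [0, 0, 0.004], "rotation": [0, 0, 0]},
  {"dp": [0, 0, 0.004], "rotation": [0, 0, 0]},
  {"dp": [0, 0, 0.004], "rotation": [0, 0, 0]},
  {"dp": [0, 0, 0.004], "rotation": [0, 0, 0]},
  {"dp": [0, 0, 0], "rotation": [0, 0, 0]},
])

```text
t: 15.58
eef_pos: [0.5392, 0.0302, 0.1831]
ee_rot: [3.141, 0.001, -0.143]
force: [0.1, 0.8, -3.2]
width: 0.0423
gripper_force: 45.0
```

Request:
carry_out([
  {"dp": [0, 0, 0.005], "rotation": [0, 0, 0]},
  {"dp": [0, 0, 0.005], "rotation": [0, 0, 0]},
  {"dp": [0, 0, 0.005], "rotation": [0, 0, 0]},
  {"dp": [0, 0, 0.005], "rotation": [0, 0, 0]},
  {"dp": [0, 0, 0.005], "rotation": [0, 0, 0]},
  {"dp": [0, 0, 0.005], "rotation": [0, 0, 0]},
  {"dp": [0, 0, 0], "rotation": [0, 0, 0]},
  {"dp": [0, 0, 0], "rotation": [0, 0, 0]},
])

```text
t: 16.58
eef_pos: [0.5394, 0.0303, 0.1535]
ee_rot: [3.141, 0.0, -0.143]
force: [-0.7, 0.6, -3.1]
width: 0.0427
gripper_force: 45.0
```

```bash
python3 - <<'E'
from h import *
s=readout.get_state(); print(s['t'],s['eef_pos'],s['ee_rot'],s['force'],s['width'])
o=[]
for n in ['scene','side']:
    p,d,P=grab(n,n+'6.png'); C=cloud(n,d,P); r=np.hypot(C[...,0]-.5395,C[...,1]-.0302)
    X=C[(d>0)&(r<.045)&(r>.03)&(C[...,2]>.095)&(C[...,2]<.135)]
    print(n,len(X),np.percentile(X[:,2],[1,5,50,95,99]))
    # step of disc: flat ring r .025-.034 top height
    Y=C[(d>0)&(r<.033)&(r>.025)&(C[...,2]>.11)&(C[...,2]<.135)]; print('disc top',len(Y),np.median(Y[:,2]) if len(Y) else '')
    u=project(n,[[.5395,.0302,.12]],P)[0].astype(int); w=40
    o.append(cv2.resize(p[u[1]-w:u[1]+w,u[0]-w:u[0]+w,::-1],(395,395),interpolation=cv2.INTER_CUBIC))
p,d,P=grab('wrist','w6.png'); C=cloud('wrist',d,P); r=np.hypot(C[...,0]-.5395,C[...,1]-.0302)
for lo,hi,za,zb in [(.024,.033,.11,.135),(.0165,.02,.14,.155)]:
    Y=C[(d>0)&(r<hi)&(r>lo)&(C[...,2]>za)&(C[...,2]<zb)]; print('wrist',len(Y),np.median(Y[:,2]) if len(Y) else '')
G=C[(d>0)&(C[...,2]>.1)&(C[...,2]<.135)&(r>.045)&(r<.06)&(C[...,0]>.58)]; print('guide top',np.percentile(G[:,2],95) if len(G) else '')
cv2.imwrite('pics/crop6.png',np.hstack(o))
E
```

```text
16.575 [0.53936969 0.03026342 0.15350341] [ 3.14145657e+00  2.53898727e-04 -1.43126435e-01] [-0.70633651  0.61303845 -3.08768629] 0.042740928934291704
scene 83 [0.11063399 0.11170181 0.12358111 0.1294463  0.13384554]
disc top 113 0.1257355851002323
side 128 [0.1088377  0.11002235 0.11894459 0.13043643 0.13484012]
disc top 125 0.12218204537593103
wrist 2464 0.12519750970624027
wrist 948 0.14924360807128512
guide top 0.12643605547172063
```

View pics/crop6.png

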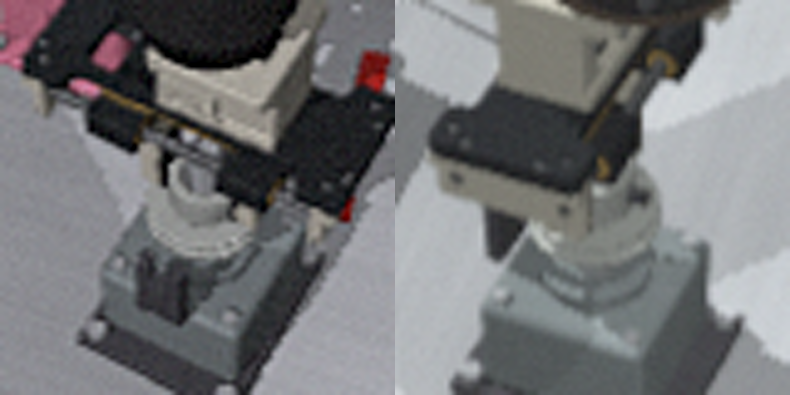

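The pulley is down over the shaft, screw to the front (side crop (640,195)). Underside is at 109.2 mm against a wanted 107, so I lower 2.2 mm.

Request:
carry_out([
  {"dp": [0, 0, 0.0011], "rotation": [0, 0, 0]},
  {"dp": [0, 0, 0.0011], "rotation": [0, 0, 0]},
  {"dp": [0, 0, 0], "rotation": [0, 0, 0]},
  {"dp": [0, 0, 0], "rotation": [0, 0, 0]},
  {"dp": [0, 0, 0], "rotation": [0, 0, 0]},
])

```text
t: 17.35
eef_pos: [0.5395, 0.0303, 0.1513]
ee_rot: [-3.142, -0.0, -0.143]
force: [0.1, 0.9, -2.9]
width: 0.0428
gripper_force: 45.0
```

```bash
python3 - <<'E'
from h import *
p,d,P=grab('wrist','w7.png'); C=cloud('wrist',d,P); r=np.hypot(C[...,0]-.5395,C[...,1]-.0302)
a=[]
for lo,hi,za,zb in [(.024,.033,.11,.135),(.0165,.02,.14,.155)]:
    Y=C[(d>0)&(r<hi)&(r>lo)&(C[...,2]>za)&(C[...,2]<zb)]; a.append(np.median(Y[:,2]))
s=readout.get_state(); print(a,s['t'],s['eef_pos'],s['force'],s['moment'],s['width'])
if abs(a[0]-.123)<.0015 and abs(s['eef_pos'][2]-.1513)<.0012: print(arm.job_done())
E
```

```text
[np.float64(0.12292707773691003), np.float64(0.14694557242902742)] 17.4 [0.53947842 0.03030658 0.15137706] [ 0.24510453  0.32857862 -2.73293571] [ 0.17969803  0.02286332 -0.02099803] 0.042225572451020106
the job is handed in; nothing more can be done
None
```

I handed the job in at about 17 s: the flat was felt and turned to the front, and the pulley is on the shaft with its screw over the flat, groove at about 115 mm, level with the guide, held by the fingers alone.

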